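# Present the counting slide, label up, over the lit disc

### The job

Take the glass counting slide from the middle slot (blue jaws) of the grey slide stand, find its frosted end and label face by the small corner notch, and finish holding it still, roughly level and label up, with the frosted end about a hand's breadth above the middle of the colony counter's lit disc. Do not put it down or let go: the program ends with the slide held in the fingers, touching nothing else. Leave the other slides in their end slots, let no slide fall or lie down, and do not push the cups, dish, coffee pot or wash bottle about.

Things in the scene. Friction and masses are not known exactly. Their poses are not given: they have to be found in the camera images.
- slide_a: thick glass counting slide, 76 mm long, 34 mm wide, 5 mm thick, 34 g, standing on a short end in a slot of the stand. Origin: centre of the slide, z up as it stands (46 mm above the table when seated; top at 84 mm). All three slides are alike. They may stand frosted end up or down, the label face to either side of the stand; which slide stands in which slot changes
- slide_a_label (a point): centre of the white frosted patch (22 mm long) on slide_a: on the label face, 27 mm from the slide's centre. Axes: z out of the label face, x along the slide to the frosted end, y across. A square notch (8 mm along, 9 mm across) is cut in that end's corner on the -y side: label towards you and frosted end up, it is at the upper right; the patch shows through the glass from behind
- slide_b: another such slide, exactly like slide_a, origin alike
- slide_b_label (a point): centre of the frosted label on slide_b: on the label face, 27 mm from the slide's centre towards the frosted end. Axes: z out of the label face, x along the slide towards the frosted end, y across its width (the notch is on the -y side)
- slide_c: another such slide, exactly like slide_a, origin alike
- slide_c_label (a point): centre of the frosted label on slide_c: on the label face, 27 mm from the slide's centre towards the frosted end. Axes: z out of the label face, x along the slide towards the frosted end, y across its width (the notch is on the -y side)
- stand: fixed grey slide stand: a bar 60 mm (its x) by 246 mm (its y), 8 mm high, origin under its centre, with five slots 46 mm apart along y. A slot: two upright jaws 18 mm along y, tops 22 mm above the table, 6.2 mm gap, low end stops 35.2 mm apart. Slides stand 14 mm deep in it on the bar, edge beside edge, faces to +x and -x, in the middle slot (blue jaws) and both end slots; the others are empty
- slot_mid (a point): centre of the mouth of the stand's middle slot (blue jaws), 22 mm above the table; axes as the stand's
- seat_left (a point): where the centre of the slide in the +y end slot lies while seated (92 mm along the stand's +y from the middle slot, 46 mm above the table)
- seat_right (a point): where the centre of the slide in the -y end slot lies while seated (92 mm along the stand's -y from the middle slot, 46 mm above the table)
- counter: fixed colony counter: white housing 70 mm high, 240 mm along its y, a sloping grey control panel on its -x side, a round lit disc on top; a black pen lies along x in a rest 100 mm to -y of the disc, its top 88 mm above the table. Origin on the table, 45 mm to -x of the disc's middle; the housing reaches 130 mm to +x and about 135 mm to -x of the origin
- lit_disc (a point): centre of the top of the colony counter's lit disc (116 mm across, warm yellowish white in a dark metal ring, 75 mm above the table); z up
- dish: closed clear petri dish, 92 mm across, 16 mm high; bystander, origin at the centre of its underside
- cup_a: empty glass sample cup, 48 mm across the rim, 55 mm high; bystander, origin at the centre of its underside
- cup_b: empty glass sample cup, 48 mm across, 55 mm high; bystander, origin at the centre of its underside
- cup_c: empty glass sample cup, 48 mm across, 55 mm high; bystander, origin at the centre of its underside
- pot: steel coffee pot with black handle and lid knob, 100 mm across, 186 mm high, handle reaching 92 mm from its axis; bystander, origin at the centre of its underside
- wash: white wash bottle with red cap, 72 mm across, about 200 mm high with its spout; bystander, origin at the centre of its underside

How it is judged:
By the outcome, as a careful person would: the job done as asked, in the order asked, and still so for the second after the job is handed in, while the arm keeps its last pose, push and grip.
It also fails if it takes over 42 s, if anything falls off the work surface, if the arm or the gripper's body presses on something with over 40 N, if the wrist force passes 120 N, or if a joint passes its speed limit or range.

### The arm

A 6-joint arm with a two-finger parallel gripper is mounted at the origin on the work surface. World frame = base frame: x ahead of the robot, y to its left, z up, the work surface at z = 0. Lengths are in mm, angles in rad, forces in N, time in s.
With the tool pointing down it reaches from about 325 to 850 mm from the base axis. Payload 15.5 kg.
Tool frame: the origin (TCP) lies at the centre of the arm's flange, where the gripper is bolted on; the fingertips stand 191 mm ahead of it and the grasp point (between the pads) lies 172 mm ahead of it (finger_overhang is the z of the fingertips in the tool frame, in mm); z points along the fingers, y is the line along which they close (so a half turn about z gives the same grasp; the last joint's range is limited). The gripper opens to 91 mm and grips with 3 to 60 N. Pads are 32 mm wide; open, the fingers measure 118 mm over their backs; the gripper's body (76 mm by 178 mm) begins 60 mm behind the grasp point.
Start: joints at [1.228, 0.494, 1.345, -0, 1.302, -0.096], TCP at [152.684, 606.066, 404.715] pointing down, gripper open.
Joint ranges: [-2.91, 2.91], [-0.82, 2.16], [0.22, 2.67], [-1.22, 4.37], [0.12, 2.79], [-3.08, 3.08]. Speed limits (rad/s): [1.89, 1.89, 2.57, 3.01, 3.01, 3.01].

### API

Orientations are given as a unit quaternion [x, y, z, w].
In Python, from rig import read_state, camera, job_done, finger_overhang gives the robot as it stands.
- The arm moves only by the tool arm_command, never from a script. Its argument "deltas" is a list of rows, each a list of 7 numbers: the shift along the tool's x, y, z in m, then the turn, a rotation vector about the tool's x, y, z in degrees, then the finger opening in m, from 0 to 0.0912. In form: [[tx, ty, tz, ax, ay, az, fingers], ...]. A call has 1 to 10 rows; each row shifts and turns the commanded pose from where the row before left it, along the tool's axes as they then stand; what a row does not reach is not made up. A row lasts 1/12 s, in which the tool goes at most 41.7 mm and 7.16 degrees, less where a joint would pass 70% of its speed; a pose out of reach is approached as far as the arm can. A call with a gripper value outside its range is refused whole. The fingers move at their own pace and stop on an object; the grip force is fixed at half the most. Time passes only in rows, so rows that do not move let the fingers close. It gives the time, the measured TCP pose, the force, the opening and the grip force at its end, in the units of the state.
- read_state(): the state, without advancing time (a new reading comes with each control period).
- camera(name): name is "side" or "top"; returns a dict with "frame" (400x640x3 uint8, red, green, blue), "fov_y" (degrees; the focal length in pixels is half the picture's height over the tangent of half this angle, whatever the lens; pixels are square), "cx", "cy" (the principal point, pixels), "extrinsics" (4x4, takes a point from camera to world coordinates). Camera axes: x right, y down, z forward; pixel columns grow to the right and rows downward; lengths in mm; the calibration is good to about 2 mm. A picture is of the moment at which its call begins. There is no depth.
- job_done(): hands the job in; it is judged then, once.
The state is a dict: "time_s": time; "joints": joint angles; "dq": joint speeds; "joint_torque": joint torques, N m; "ee_pos": TCP position; "ee_rot": TCP orientation; "contact_force": force on the tool from outside, world axes, zero at the start; "ft_torque": the same for the moment, N m; "gripper_width": finger opening in mm; "grasp_force": force on a finger pad.
Only numpy, scipy, OpenCV 4.12 (cv2) and the standard library are available. Lean on these libraries where they do the work, as an engineer would, in place of code of your own. Each camera call takes 0.05 s, during which the arm holds its last target. There are 200 camera calls.

## Working session

There is one attempt and no reset: what is moved stays moved. The work goes in short steps, Python scripts to look and compute and a tool call to move; the robot and the scene stay as the last step left them, time stands still between calls to the robot, and variables do not carry over. Pictures are saved under pics/ and viewed, at most 10 in all, crops included, and the job is handed in when it is done.

Besides the shell and the picture viewer there is one more tool, called after ">>>" as name([rows], argument=value, ...), one row to a line, values as JSON. arm_command: Moves the arm, as the interface text tells. Its arguments: {"type":"object","properties":{"deltas":{"type":"array"}},"required":["deltas"]}

```bash
mkdir -p pics
python3 - <<'E'
from rig import *
import cv2,numpy as np
s=read_state();print(s['time_s'],s['ee_pos'],s['ee_rot'],s['gripper_width'],finger_overhang)
for n in('side','top'):
    c=camera(n);print(n,c['fov_y'],c['cx'],c['cy'],np.round(c['extrinsics'],3).tolist())
    cv2.imwrite(f'pics/{n}0.png',c['frame'][:,:,::-1])
E
```

```text
0.0 [152.63076179 605.92560035 404.11181118] [ 1.23083126e-01  9.92396163e-01 -6.19685866e-04 -1.27316475e-04] 91.52978685202997 190.8
side 45.63237121401735 318.3817944773889 202.13804013401185 [[-0.856, -0.273, 0.44, -82.61], [-0.518, 0.446, -0.73, 1130.651], [0.003, -0.853, -0.523, 912.52], [0.0, 0.0, 0.0, 1.0]]
top 43.10558628659754 318.21848100177124 199.48537840525668 [[0.003, -0.981, 0.194, 278.468], [-1.0, -0.004, -0.008, -1.694], [0.008, -0.194, -0.981, 1751.811], [0.0, 0.0, 0.0, 1.0]]
```

View pics/side0.png

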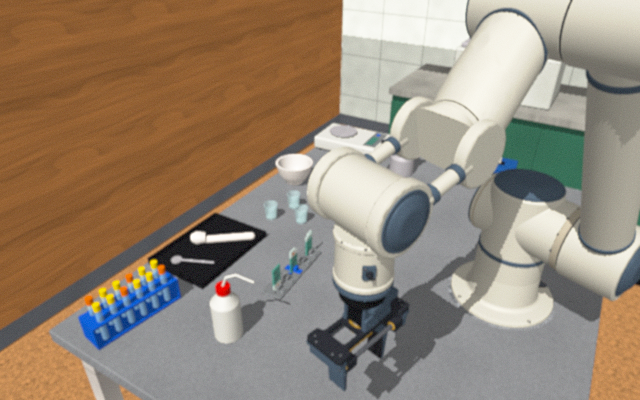

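View pics/top0.png

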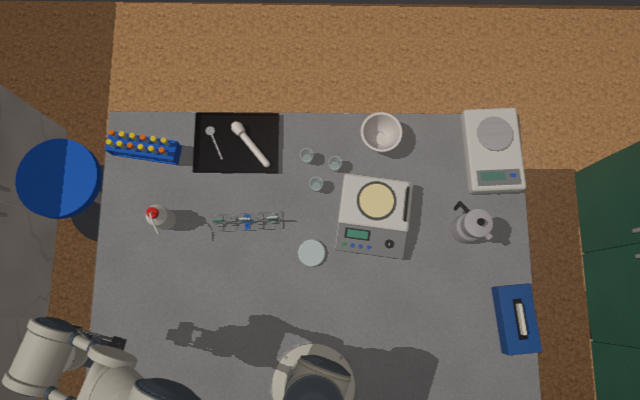

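The side view shows the stand at about (295,262), with three slides, partly near the gripper. The top view shows the stand at about (247,221), the lit disc at (377,201) and the dish at (311,253). I'll zoom in on the stand in both views.

```bash
python3 - <<'E'
import cv2,numpy as np
a=cv2.imread('pics/side0.png')[215:310,255:340];b=cv2.imread('pics/top0.png')[195:245,200:300]
a=cv2.resize(a,None,fx=6,fy=6,interpolation=cv2.INTER_CUBIC);b=cv2.resize(b,None,fx=8,fy=8,interpolation=cv2.INTER_CUBIC)
cv2.imwrite('pics/a.png',a);cv2.imwrite('pics/b.png',b)
E
cat > h.py <<'E'
import numpy as np,cv2
from rig import *
def grab(n):
    c=camera(n);return c
def ray(c,u,v):
    f=200/np.tan(np.radians(c['fov_y']/2));E=np.array(c['extrinsics'])
    return E[:3,3],E[:3,:3]@np.array([(u-c['cx'])/f,(v-c['cy'])/f,1])
def onz(c,u,v,z):
    o,d=ray(c,u,v);return o+d*(z-o[2])/d[2]
def proj(c,p):
    f=200/np.tan(np.radians(c['fov_y']/2));E=np.array(c['extrinsics'])
    q=E[:3,:3].T@(np.array(p)-E[:3,3]);return q[0]/q[2]*f+c['cx'],q[1]/q[2]*f+c['cy']
E
```

```text
(no output)
```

View pics/a.png

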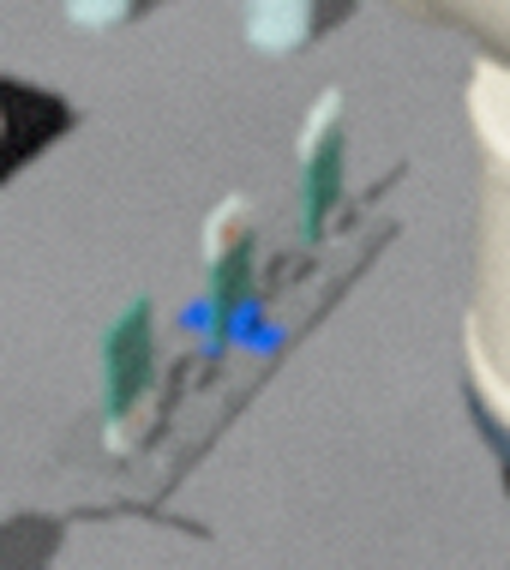

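View pics/b.png

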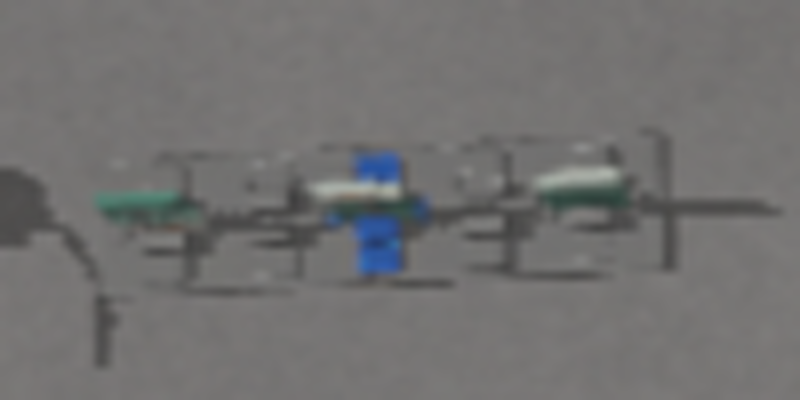

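Both crops show the middle slide (blue jaws) frosted end up. Its upper right corner, on the -y side, looks cut away, which would put the label towards -x. I'll measure the stand and rectify the slide faces to check this.

```bash
cat > m.py <<'E'
from h import *
C={n:camera(n) for n in('side','top')}
def blobs(c,lo,hi,box,amin):
    x0,y0,x1,y1=box;h=cv2.cvtColor(c['frame'],cv2.COLOR_RGB2HSV)
    m=cv2.inRange(h,lo,hi);k=np.zeros_like(m);k[y0:y1,x0:x1]=m[y0:y1,x0:x1]
    n,l,s,ce=cv2.connectedComponentsWithStats(k);return [(s[i].tolist(),ce[i].round(2).tolist()) for i in range(1,n) if s[i][4]>=amin],k
t,s=C['top'],C['side']
b,k=blobs(t,(105,150,80),(125,255,255),(200,190,300,250),4);print('blue top',b)
ys,xs=np.nonzero(k);print('mid',xs.min(),xs.max(),ys.min(),ys.max(),onz(t,(xs.min()+xs.max())/2,(ys.min()+ys.max())/2,20))
b,k2=blobs(s,(105,150,80),(125,255,255),(260,215,340,310),4);print('blue side',b)
ys,xs=np.nonzero(k2);print(onz(s,xs.mean(),ys.mean(),18))
for n,box in(('top',(205,205,300,235)),('side',(260,220,325,300))):
    b,_=blobs(C[n],(65,60,40),(95,255,255),box,6);print('green',n,b)
b,k=blobs(t,(18,40,150),(35,140,255),(340,170,410,230),50);print('disc',b,[onz(t,*x[1],75).round(1) for x in b])
E
python3 m.py
```

```text
blue top [([245, 215, 5, 2, 10], [247.0, 215.5]), ([245, 222, 5, 7, 32], [246.94, 225.12])]
mid 245 249 215 228 [542.90321554 230.24303078  20.        ]
blue side [([293, 265, 9, 8, 46], [296.41, 269.02]), ([286, 266, 4, 4, 14], [287.71, 267.5])]
[537.10122881 236.56698152  18.        ]
green top [([212, 219, 10, 3, 23], [216.39, 219.7]), ([269, 219, 9, 2, 12], [272.75, 219.25])]
green side [([305, 238, 7, 17, 72], [307.64, 245.81]), ([290, 256, 7, 16, 59], [292.85, 261.81]), ([272, 264, 8, 21, 121], [275.45, 274.03])]
disc [([360, 184, 34, 33, 900], [376.22, 200.12])] [array([ 609.2, -211. ,   75. ])]
```

```bash
cat > r.py <<'E'
from h import *
import sys
cx,cy,a=map(float,sys.argv[1:4]);a=np.radians(a)
ex,ey=np.array([np.cos(a),np.sin(a),0]),np.array([-np.sin(a),np.cos(a),0]);O=np.array([cx,cy,0])
def rect(c,P,w,h,k):   # P: 4 world corners tl,tr,br,bl
    H=cv2.getPerspectiveTransform(np.float32([proj(c,p) for p in P]),np.float32([[0,0],[w*k,0],[w*k,h*k],[0,h*k]]))
    return cv2.warpPerspective(c['frame'],H,(int(w*k),int(h*k)),flags=cv2.INTER_CUBIC)[:,:,::-1]
t,s=camera('top'),camera('side');k=3
Z=np.array([0,0,1])
P=[O-2.5*ex+y*ey+z*Z for y,z in((130,95),(-130,95),(-130,0),(130,0))]
A=rect(s,P,260,95,k).copy()
Q=[O+y*ey+x*ex+8*Z for y,x in((130,45),(-130,45),(-130,-45),(130,-45))]
B=rect(t,Q,260,90,k).copy()
for y in(92,0,-92):
    x0,x1=[int((130-y+d)*k) for d in(-17,17)];cv2.rectangle(A,(x0,11*k),(x1,87*k),(0,0,255),1)
cv2.rectangle(B,(int(7*k),15*k),(int(253*k),75*k),(0,0,255),1)
cv2.imwrite(sys.argv[4],np.vstack([A,B]))
E
python3 r.py 541 232 2.7 pics/r1.png
```

```text
(no output)
```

View pics/r1.png

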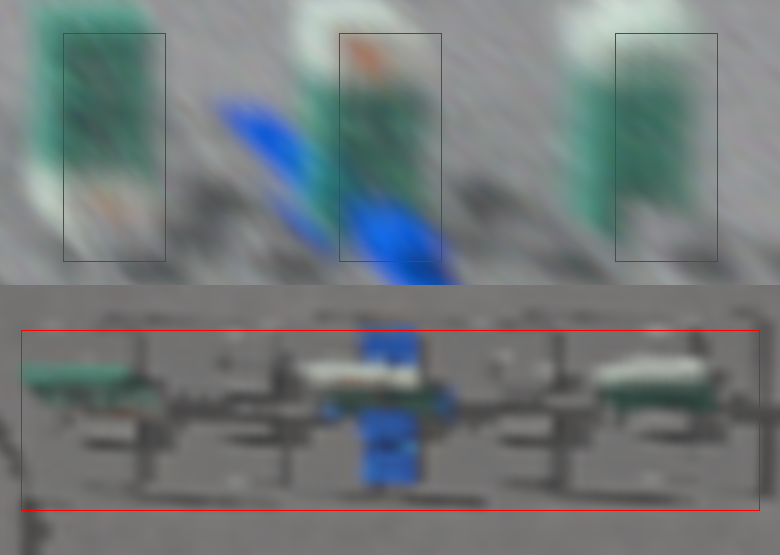

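```bash
python3 - <<'E'
s=open('r.py').read()
s=s.replace("((130,95),(-130,95),(-130,0),(130,0))","((35,100),(-35,100),(-35,0),(35,0))").replace("rect(s,P,260,95,k)","rect(s,P,70,100,5)")
s=s.replace("for y in(92,0,-92):\n    x0,x1=[int((130-y+d)*k) for d in(-17,17)];cv2.rectangle(A,(x0,11*k),(x1,87*k),(0,0,255),1)",
"T=rect(t,P,70,100,5).copy()\nfor I in(A,T): cv2.rectangle(I,(90,80),(260,460),(0,0,255),1)\nA=np.hstack([A,T,np.zeros((500,80,3),np.uint8)])")
s=s.replace("np.vstack([A,B])","A[:,:780]")
open('r2.py','w').write(s)
E
python3 r2.py 545.5 229 2.4 pics/r2.png
```

```text
(no output)
```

View pics/r2.png

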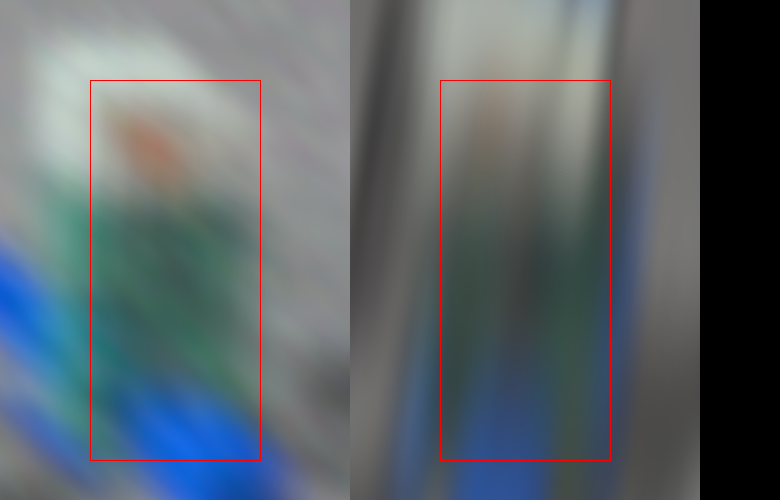

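The rectified side view fits the box: the red face outline runs x 90–260, with the slide's top at row 80. The white patch is at the top, and the upper right corner at about (240,95) is cut off. So the notch is on -y and the label faces -x. I'll grasp by the long edges from above, tilted outward, and check the label again after lifting.

>>> arm_command([
  [-0.034, -0.0193, 0, 0, 0, 0, 0.06],
  [-0.034, -0.0193, 0, 0, 0, 0, 0.06],
  [-0.034, -0.0193, 0, 0, 0, 0, 0.06],
  [-0.034, -0.0193, 0, 0, 0, 0, 0.06],
  [-0.034, -0.0193, 0, 0, 0, 0, 0.06],
  [-0.034, -0.0193, 0, 0, 0, 0, 0.06],
  [-0.034, -0.0193, 0, 0, 0, 0, 0.06],
  [-0.034, -0.0193, 0, 0, 0, 0, 0.06],
  [-0.034, -0.0193, 0, 0, 0, 0, 0.06],
  [-0.034, -0.0193, 0, 0, 0, 0, 0.06],
])

```text
time_s: 1.23
ee_pos: [436.3, 334.3, 404.9]
ee_rot: [0.123, 0.992, 0.0, 0.0]
contact_force: [1.1, 0.2, 0.8]
gripper_width: 60.2
grasp_force: 0.0
```

>>> arm_command([
  [-0.034, -0.0193, 0, 0, 0, 0, 0.06],
  [-0.034, -0.0193, 0, 0, 0, 0, 0.06],
  [-0.034, -0.0193, 0, 0, 0, 0, 0.06],
  [-0.03, -0.0193, 0, 0, 0, 0, 0.06],
  [0, 0, 0, 0, 0, -5.5, 0.06],
  [0, 0, 0, 0, 0, -5.5, 0.06],
  [0, 0, 0, 0, 0, -5.5, 0.06],
  [0.018, 0, 0.001, 0, -6, 0, 0.06],
  [0.018, 0, 0.001, 0, -6, 0, 0.06],
  [0.018, 0, 0.001, 0, -6, 0, 0.06],
])

```text
time_s: 2.07
ee_pos: [490.8, 226.5, 396.5]
ee_rot: [-0.02, 0.987, 0.004, 0.159]
contact_force: [1.5, 0.3, 0.2]
gripper_width: 60.1
grasp_force: 0.0
```

>>> arm_command([
  [0.018, 0, 0.001, 0, -6, 0, 0.06],
  [0.018, 0, 0.001, 0, -6, 0, 0.06],
  [0, 0, 0, 0, 0, 0, 0.06],
  [0, 0, 0, 0, 0, 0, 0.06],
])

```text
time_s: 2.4
ee_pos: [457.6, 225.2, 381.2]
ee_rot: [-0.02, 0.966, 0.005, 0.257]
contact_force: [-0.1, 0.3, 0.4]
gripper_width: 59.7
grasp_force: 0.0
```

```bash
cat >> h.py <<'E'
from scipy.spatial.transform import Rotation as Ro
def st():
    s=read_state();R=Ro.from_quat(s['ee_rot']);M=R.as_matrix();p=np.array(s['ee_pos'])
    g=p+172*M[:,2]
    print('t',round(s['time_s'],2),'q',np.round(s['joints'],3),'tcp',p.round(1),'g',g.round(1),'w',round(s['gripper_width'],1),'F',np.round(s['contact_force'],1),'gf',round(s['grasp_force'],1));print(M.round(3).tolist());return s,M,p,g
E
python3 - <<'E'
from h import *
s,M,p,g=st()
c=camera('side');d=camera('top')
a=cv2.resize(c['frame'][150:320,220:460],None,fx=3.3,fy=3.3,interpolation=cv2.INTER_CUBIC)
cv2.imwrite('pics/s2.png',a[:,:,::-1])
E
```

```text
t 2.4 q [ 0.395  0.294  1.845 -0.345  0.536 -0.962] tcp [457.6 225.2 381.2] g [543.1 228.6 232. ] w 59.7 F [-0.1  0.3  0.4] gf 0.0
[[-0.867, -0.042, 0.497], [-0.037, 0.999, 0.02], [-0.497, -0.001, -0.868]]
```

View pics/s2.png

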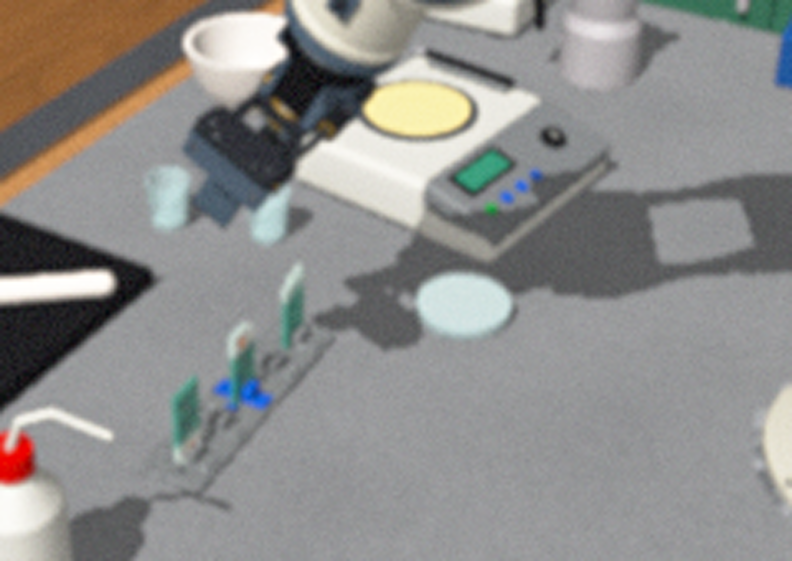

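The picture shows the slides untouched: the middle slide is at crop (241,360), white end up with its orange mark showing. The counter, dish and cups are clear of the path. I'll descend partway and watch joint 5.

>>> arm_command([
  [0.0097, 0, 0.0174, 0, 0, 0, 0.06],
  [0.0097, 0, 0.0174, 0, 0, 0, 0.06],
  [0.0097, 0, 0.0174, 0, 0, 0, 0.06],
  [0.0097, 0, 0.0174, 0, 0, 0, 0.06],
  [0.0097, 0, 0.0174, 0, 0, 0, 0.06],
  [0, 0, 0, 0, 0, 0, 0.06],
  [0, 0, 0, 0, 0, 0, 0.06],
])

```text
time_s: 3.08
ee_pos: [461.2, 225.1, 281.5]
ee_rot: [-0.019, 0.966, 0.004, 0.258]
contact_force: [0.7, -0.2, -0.4]
gripper_width: 60.1
grasp_force: 0.0
```

```bash
python3 -c "
from h import *
st()"
```

```text
t 3.08 q [ 0.393  0.472  1.948 -0.664  0.286 -0.618] tcp [461.2 225.1 281.5] g [546.9 228.2 132.4] w 60.1 F [ 0.7 -0.2 -0.4] gf 0.0
[[-0.866, -0.04, 0.498], [-0.035, 0.999, 0.018], [-0.499, -0.002, -0.867]]
```

>>> arm_command([
  [-0.015, 0, 0.0007, 0, 5, 0, 0.06],
  [-0.015, 0, 0.0007, 0, 5, 0, 0.06],
  [-0.015, 0, 0.0007, 0, 5, 0, 0.06],
  [0.0029, 0, 0.01, 0, 0, 0, 0.06],
  [0.0029, 0, 0.01, 0, 0, 0, 0.06],
  [0.0029, 0, 0.01, 0, 0, 0, 0.06],
  [0, 0, 0, 0, 0, 0, 0.06],
  [0, 0, 0, 0, 0, 0, 0.06],
])

```text
time_s: 3.75
ee_pos: [495.0, 224.5, 265.6]
ee_rot: [-0.017, 0.987, -0.002, 0.161]
contact_force: [0.2, -0.4, -0.4]
gripper_width: 59.8
grasp_force: 0.0
```

Run:
```python
from h import *
s,M,p,g=st()
E=[c for c in [camera('side'),camera('top')]]
a=[cv2.resize(c['frame'][y:y+90,x:x+110],(550,450),interpolation=cv2.INTER_CUBIC)[:,:,::-1] for c,x,y in zip(E,(245,195),(215,175))]
cv2.imwrite('pics/s3.png',cv2.resize(np.hstack(a),(800,327)))
```

```text
t 3.75 q [ 0.348  0.528  1.816 -0.225  0.502 -1.076] tcp [495.  224.5 265.6] g [549.7 224.8 102.5] w 59.8 F [ 0.2 -0.4 -0.4] gf 0.0
[[-0.948, -0.033, 0.318], [-0.034, 0.999, 0.001], [-0.318, -0.01, -0.948]]
```

View pics/s3.png

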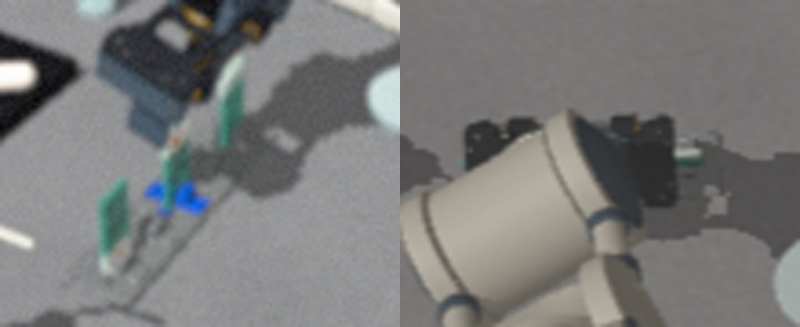

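The middle slide stands between the open fingers, which are just above its top, and the neighbours are clear. I'm finishing the descent with a small correction.

>>> arm_command([
  [0.001, 0.0021, 0.003, 0, 0, 0, 0.06],
  [0.003, 0.0021, 0.0063, 0, 0, 0, 0.06],
  [0.0043, 0, 0.01, 0, 0, 0, 0.06],
  [0.0043, 0, 0.01, 0, 0, 0, 0.06],
  [0.0043, 0, 0.01, 0, 0, 0, 0.06],
  [0.0043, 0, 0.011, 0, 0, 0, 0.06],
  [0, 0, 0, 0, 0, 0, 0.06],
  [0, 0, 0, 0, 0, 0, 0.06],
])

```text
time_s: 4.52
ee_pos: [490.0, 227.9, 209.6]
ee_rot: [-0.017, 0.987, -0.003, 0.16]
contact_force: [0.2, 0.3, 1.0]
gripper_width: 60.1
grasp_force: 0.0
```

Run:
```python
from h import *
s,M,p,g=st()
print((M.T@(np.array([545.5,228.6,48])-g)).round(1))
```

```text
t 4.52 q [ 0.358  0.627  1.859 -0.314  0.369 -0.971] tcp [490.  227.9 209.6] g [544.5 227.9  46.5] w 60.1 F [0.2 0.3 1. ] gf 0.0
[[-0.948, -0.033, 0.317], [-0.035, 0.999, -0.0], [-0.316, -0.011, -0.949]]
[-1.5  0.6 -1.1]
```

Positioned. I'll close slowly to 40 mm and watch the force, then grip.

>>> arm_command([
  [-0.001, 0.0005, -0.001, 0, 0, 0, 0.045],
  [0, 0, 0, 0, 0, 0, 0.042],
  [0, 0, 0, 0, 0, 0, 0.04],
  [0, 0, 0, 0, 0, 0, 0.038],
  [0, 0, 0, 0, 0, 0, 0.037],
  [0, 0, 0, 0, 0, 0, 0.036],
  [0, 0, 0, 0, 0, 0, 0.036],
])

```text
time_s: 5.1
ee_pos: [491.6, 229.4, 212.5]
ee_rot: [-0.017, 0.986, -0.001, 0.163]
contact_force: [-1.1, 12.2, 7.1]
gripper_width: 36.4
grasp_force: 6.2
```

>>> arm_command([
  [0, 0.001, 0, 0, 0, 0, 0.037],
  [0, 0.001, 0, 0, 0, 0, 0.037],
  [0, 0, 0, 0, 0, 0, 0.037],
  [0, 0, 0, 0, 0, 0, 0.036],
])

```text
time_s: 5.43
ee_pos: [491.0, 230.6, 211.7]
ee_rot: [-0.017, 0.987, -0.002, 0.162]
contact_force: [-1.0, 6.2, 3.6]
gripper_width: 36.5
grasp_force: 3.1
```

Run:
```python
from h import *
st()
```

```text
t 5.43 q [ 0.363  0.625  1.854 -0.312  0.374 -0.968] tcp [491.  230.6 211.7] g [545.9 230.8  48.7] w 36.5 F [-1.   6.2  3.6] gf 3.1
[[-0.947, -0.033, 0.319], [-0.034, 0.999, 0.001], [-0.319, -0.01, -0.948]]
```

>>> arm_command([
  [0, 0.001, 0, 0, 0, 0, 0.037],
  [0, 0.001, 0, 0, 0, 0, 0.037],
  [0, 0, 0, 0, 0, 0, 0.036],
  [0, 0, 0, 0, 0, 0, 0.036],
])

```text
time_s: 5.77
ee_pos: [490.5, 232.2, 211.1]
ee_rot: [-0.017, 0.987, -0.003, 0.161]
contact_force: [0.3, 0.1, 0.9]
gripper_width: 35.9
grasp_force: 0.0
```

>>> arm_command([
  [0, 0, 0, 0, 0, 0, 0.034],
  [0, 0, 0, 0, 0, 0, 0.03],
  [0, 0, 0, 0, 0, 0, 0.028],
  [0, 0, 0, 0, 0, 0, 0.028],
  [0, 0, 0, 0, 0, 0, 0.028],
])

```text
time_s: 6.18
ee_pos: [490.6, 232.3, 211.2]
ee_rot: [-0.017, 0.987, -0.003, 0.161]
contact_force: [-0.7, 1.6, -1.1]
gripper_width: 33.7
grasp_force: 30.0
```

Gripped at 33.7 mm with 30 N. Next is a straight lift.

>>> arm_command([
  [-0.0016, 0, -0.0047, 0, 0, 0, 0.028],
  [-0.0032, 0, -0.0095, 0, 0, 0, 0.028],
  [-0.0032, 0, -0.0095, 0, 0, 0, 0.028],
  [-0.0032, 0, -0.0095, 0, 0, 0, 0.028],
  [-0.006, 0, -0.018, 0, 0, 0, 0.028],
  [-0.006, 0, -0.018, 0, 0, 0, 0.028],
  [-0.006, 0, -0.018, 0, 0, 0, 0.028],
  [-0.006, 0, -0.018, 0, 0, 0, 0.028],
  [-0.006, 0, -0.018, 0, 0, 0, 0.028],
  [-0.006, 0, -0.018, 0, 0, 0, 0.028],
])

```text
time_s: 7.02
ee_pos: [490.2, 233.9, 362.4]
ee_rot: [-0.017, 0.987, -0.002, 0.161]
contact_force: [0.6, 0.1, -0.1]
gripper_width: 33.9
grasp_force: 30.0
```

Run:
```python
from h import *
s,M,p,g=st()
E=[camera('side'),camera('top')]
u,v=map(int,proj(E[0],g));print(u,v,proj(E[1],g))
a=[cv2.resize(E[0]['frame'][v-25:v+25,u-25:u+25],(400,400),interpolation=cv2.INTER_CUBIC),cv2.resize(E[0]['frame'][210:310,245:345],(400,400),interpolation=cv2.INTER_CUBIC)]
cv2.imwrite('pics/s4.png',np.hstack(a)[:,:,::-1])
```

```text
t 7.02 q [ 0.369  0.379  1.719 -0.169  0.747 -1.129] tcp [490.2 233.9 362.4] g [545.  234.  199.3] w 33.9 F [ 0.6  0.1 -0.1] gf 30.0
[[-0.947, -0.033, 0.318], [-0.035, 0.999, 0.001], [-0.318, -0.01, -0.948]]
290 215 (np.float64(238.31858970501065), np.float64(212.08612203005399))
```

View pics/s4.png

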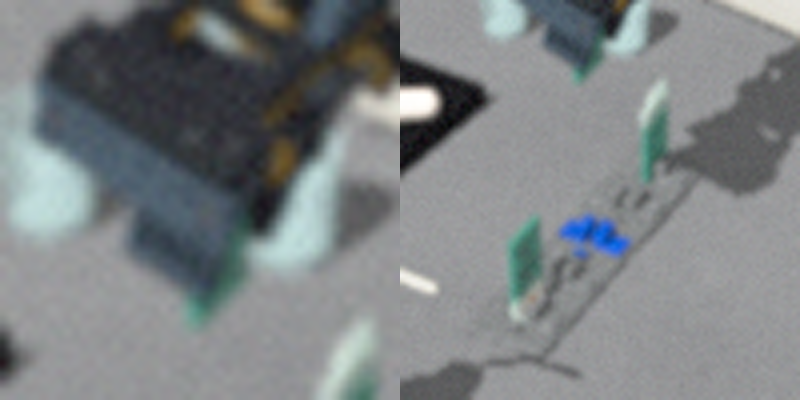

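The slide is held by its edges (lower end at about (215,290) in the left crop), the middle slot is empty, and both other slides are upright in place. I'll fit a small arm model to the recorded poses and use it to choose a final azimuth that is comfortably in range.

```bash
cat > k.py <<'E'
from h import *
from scipy.optimize import least_squares
D=[([1.228,.494,1.345,0,1.302,-.096],[152.7,606.1,404.7]),([.395,.294,1.845,-.345,.536,-.962],[457.6,225.2,381.2]),([.393,.472,1.948,-.664,.286,-.618],[461.2,225.1,281.5]),
([.348,.528,1.816,-.225,.502,-1.076],[495,224.5,265.6]),([.358,.627,1.859,-.314,.369,-.971],[490,227.9,209.6]),([.369,.379,1.719,-.169,.747,-1.129],[490.2,233.9,362.4])]
def fk(q,k):
    a1,d1,L2,e,L3,d6=k;rz=lambda t:Ro.from_euler('z',t);ry=lambda t:Ro.from_euler('y',t)
    A=rz(q[0]);B=A*ry(q[1]);C=B*ry(q[2]);T=C*rz(q[3])*ry(q[4])*rz(q[5])
    return A.apply([a1,0,d1])+B.apply([0,0,L2])+C.apply([e,0,L3])+T.apply([0,0,d6]),T
K=least_squares(lambda k:np.ravel([fk(q,k)[0]-p for q,p in D]),[50,400,400,0,400,100]).x
lo=[-2.91,-.82,.22,-1.22,.12,-3.08];hi=[2.91,2.16,2.67,4.37,2.79,3.08]
def ik(p,R,q0):
    def f(q):
        a,T=fk(q,K);return np.r_[(a-p)/100,(R*T.inv()*R0).as_rotvec()]
    r=least_squares(f,q0,bounds=(lo,hi));return r.x,r.cost
# tool-frame offset: our model's tool vs reported
R0=Ro.identity()
if __name__=='__main__':
    s,M,p,g=st();q=s['joints'];pp,T=fk(q,K);print(K.round(1),(pp-p).round(1))
    R0=Ro.from_matrix(T.as_matrix().T@M);print('off',R0.as_rotvec().round(3))
    n=M.T@[-1,-.035,0];n/=np.linalg.norm(n);f=M.T@[0,0,1]
    disc=np.array([609,-211,170.])
    for psi in range(-120,61,20):
        F=np.array([np.cos(np.radians(psi)),np.sin(np.radians(psi)),0]);N=np.array([0,0,1.])
        R=Ro.from_matrix(np.c_[N,F,np.cross(N,F)]@np.c_[n,f,np.cross(n,f)].T)
        pos=disc-27*F-172*R.apply([0,0,1])
        qs,c=min((ik(pos,R*R0.inv(),np.clip(np.array(q0),np.array(lo)+.01,np.array(hi)-.01)) for q0 in (q,[-.4,.6,1.3,1.5,1.5,0],[-.4,.6,1.3,1.5,1.5,2],[-.4,.6,1.3,1,2,-2],[-.4,.6,1.3,2.5,1.5,0])),key=lambda t:t[1])
        print(psi,pos.round(0),qs.round(2),round(c,5),'rot',np.degrees((Ro.from_matrix(M).inv()*R).as_rotvec()).round(0))
E
python3 k.py
```

```text
t 7.12 q [ 0.369  0.377  1.717 -0.169  0.746 -1.129] tcp [491.  234.2 364.1] g [546.5 234.6 201.4] w 33.8 F [-0.2  0.5 -0.6] gf 30.0
[[-0.946, -0.033, 0.323], [-0.034, 0.999, 0.003], [-0.323, -0.009, -0.946]]
[ 213.3   53.3  286.8  -55.8  272.7 -137. ] [  8.3 -24.1  -2.5]
off [-0.    -0.     1.571]
-120 [ 542. -329.  225.] [-0.55  0.21  2.15 -0.04  2.03 -1.6 ] 0.0 rot [-58.  52. 116.]
-100 [ 587. -345.  225.] [-0.61  0.38  1.91 -0.47  2.01 -1.94] 0.0 rot [-49.  64.  98.]
-80 [ 634. -344.  225.] [-0.63  0.58  1.6  -0.82  1.92 -2.25] 0.0 rot [-40.  74.  80.]
-60 [ 678. -328.  225.] [-0.61  0.81  1.22 -1.08  1.78 -2.56] 0.0 rot [-30.  81.  61.]
-40 [ 714. -297.  225.] [-0.56  1.09  0.7  -1.22  1.62 -2.89] 0.0 rot [-21.  86.  41.]
-20 [ 737. -256.  225.] [-0.5   1.34  0.22 -1.21  1.54  3.08] 0.01172 rot [-11.  89.  21.]
0 [ 745. -209.  225.] [-0.43  1.36  0.22 -1.16  1.41  2.98] 0.05315 rot [-1. 90.  1.]
20 [ 736. -163.  225.] [-0.37  1.37  0.22 -1.08  1.21  2.85] 0.0864 rot [  9.  89. -19.]
40 [ 712. -123.  225.] [-0.29  1.38  0.22 -0.94  0.94  2.65] 0.08554 rot [ 18.  86. -39.]
60 [676. -93. 225.] [-0.21  1.38  0.22 -0.67  0.62  2.31] 0.04281 rot [ 28.  81. -58.]
```

```bash
sed -i 's/a1,d1,L2,e,L3,d6=k/a1,d1,L2,e,L3,d6,b=k/; s/A.apply(\[a1,0,d1\])/A.apply([a1,b,d1])/; s/\[50,400,400,0,400,100\]).x/[50,400,400,0,400,100,60]);print("cost",K.cost);K=K.x/' k.py; python3 k.py
```

```text
cost 0.07275292247463726
t 7.12 q [ 0.369  0.377  1.717 -0.169  0.746 -1.129] tcp [491.  234.2 364.1] g [546.5 234.6 201.4] w 33.8 F [-0.2  0.5 -0.6] gf 30.0
[[-0.946, -0.033, 0.323], [-0.034, 0.999, 0.003], [-0.323, -0.009, -0.946]]
[ -1.5 258.1 597.9 118.4 385.2 163.6  59.9] [-0.2  0.1  0. ]
off [-0.    -0.     1.571]
-120 [ 542. -329.  225.] [-0.62  1.02  1.06 -0.13  2.3  -1.69] 0.0 rot [-58.  52. 116.]
-100 [ 587. -345.  225.] [-0.54  1.07  0.93 -0.48  2.31 -2.03] 0.0 rot [-49.  64.  98.]
-80 [ 634. -344.  225.] [-0.45  1.1   0.85 -0.77  2.2  -2.32] 0.0 rot [-40.  74.  80.]
-60 [ 678. -328.  225.] [-0.37  1.1   0.84 -0.96  2.01 -2.51] 0.0 rot [-30.  81.  61.]
-40 [ 714. -297.  225.] [-0.29  1.08  0.91 -1.1   1.78 -2.61] 0.0 rot [-21.  86.  41.]
-20 [ 737. -256.  225.] [-0.21  1.03  1.03 -1.22  1.52 -2.63] 0.0 rot [-11.  89.  21.]
0 [ 745. -209.  225.] [-0.16  0.96  1.16 -1.22  1.27 -2.69] 0.01011 rot [-1. 90.  1.]
20 [ 736. -163.  225.] [-0.13  0.92  1.46  4.37  0.98 -2.25] 0.01795 rot [  9.  89. -19.]
40 [ 712. -123.  225.] [-0.11  0.86  1.58  4.26  0.81 -2.23] 0.0 rot [ 18.  86. -39.]
60 [676. -93. 225.] [-0.14  0.82  1.77  3.68  0.74 -1.86] 0.0 rot [ 28.  81. -58.]
```

The arm model now fits to about 0.2 mm. I'll take frosted azimuth -50°, which keeps the joints in range and the wrist away from the pot, and plan the rows.

```bash
cat > p.py <<'E'
import k; from k import *
s,M,p,g=st();q=np.array(s['joints'])
k.R0=R0=Ro.from_matrix(fk(q,K)[1].as_matrix().T@M)
n=M.T@[-1,-.035,0];n/=np.linalg.norm(n);f=M.T@[0,0,1];np.save('nf.npy',[n,f])
a=np.radians(-50);F=np.array([np.cos(a),np.sin(a),0]);N=np.array([0,0,1.])
R1=Ro.from_matrix(np.c_[N,F,np.cross(N,F)]@np.c_[n,f,np.cross(n,f)].T)
G1=np.array([609,-211,166])-27*F
S=Ro.from_matrix(M);rv=(S.inv()*R1).as_rotvec();n_=30
print('G1',G1.round(1),'rot/row',np.degrees(rv/n_).round(2))
prev=q;mx=0;Rp,pp=S,p;zmin=999
for i in range(1,n_+1):
    R=S*Ro.from_rotvec(rv*i/n_);G=g+(G1-g)*i/n_+[0,0,30*np.sin(np.pi*i/n_)];P=G-172*R.apply([0,0,1])
    k.R0=Ro.identity();qq,c=ik(P,R*R0.inv(),prev);mx=np.maximum(mx,abs(qq-prev))
    print(i,(Rp.inv().apply(P-pp)/1000).round(4).tolist(),qq.round(2) if i%5==0 else '',round(c,4) if c>1e-4 else '');prev=qq;Rp,pp=R,P
print('max rad/s',(mx*12).round(2))
E
python3 p.py
```

```text
cost 0.07275292247463726
t 7.12 q [ 0.369  0.377  1.717 -0.169  0.746 -1.129] tcp [491.  234.2 364.1] g [546.5 234.6 201.4] w 33.8 F [-0.2  0.5 -0.6] gf 30.0
[[-0.946, -0.033, 0.323], [-0.034, 0.999, 0.003], [-0.323, -0.009, -0.946]]
G1 [ 591.6 -190.3  166. ] rot/row [-0.85  2.79  1.69]
1 [-0.0099, -0.0169, -0.0012]  
2 [-0.0102, -0.0168, -0.0014]  
3 [-0.0105, -0.0167, -0.0017]  
4 [-0.0108, -0.0166, -0.0019]  
5 [-0.0111, -0.0165, -0.0021] [ 0.14  0.4   1.58  0.08  1.06 -1.37] 
6 [-0.0114, -0.0164, -0.0023]  
7 [-0.0117, -0.0163, -0.0025]  
8 [-0.0119, -0.0162, -0.0026]  
9 [-0.0122, -0.0161, -0.0028]  
10 [-0.0125, -0.0159, -0.0029] [-0.05  0.5   1.42  0.19  1.38 -1.44] 
11 [-0.0128, -0.0158, -0.003]  
12 [-0.013, -0.0157, -0.0031]  
13 [-0.0133, -0.0155, -0.0033]  
14 [-0.0136, -0.0154, -0.0034]  
15 [-0.014, -0.0152, -0.0036] [-0.21  0.64  1.24  0.25  1.69 -1.44] 
16 [-0.0143, -0.0151, -0.0037]  
17 [-0.0146, -0.0149, -0.0039]  
18 [-0.0149, -0.0147, -0.0041]  
19 [-0.0152, -0.0145, -0.0044]  
20 [-0.0155, -0.0143, -0.0047] [-0.35  0.81  1.05  0.3   1.97 -1.38] 
21 [-0.0158, -0.014, -0.005]  
22 [-0.016, -0.0138, -0.0053]  
23 [-0.0162, -0.0135, -0.0057]  
24 [-0.0164, -0.0132, -0.0061]  
25 [-0.0166, -0.0129, -0.0065] [-0.46  1.    0.84  0.36  2.25 -1.27] 
26 [-0.0167, -0.0125, -0.007]  
27 [-0.0167, -0.0122, -0.0075]  
28 [-0.0167, -0.0118, -0.008]  
29 [-0.0166, -0.0115, -0.0085]  
30 [-0.0164, -0.0111, -0.009] [-0.56  1.2   0.59  0.5   2.52 -1.05] 
max rad/s [0.57 0.5  0.62 0.83 0.78 0.81]
```

Joints and speeds are within limits, so I'm executing in three calls.

>>> arm_command([
  [-0.0099, -0.0169, -0.0012, -0.85, 2.79, 1.69, 0.028],
  [-0.0102, -0.0168, -0.0014, -0.85, 2.79, 1.69, 0.028],
  [-0.0105, -0.0167, -0.0017, -0.85, 2.79, 1.69, 0.028],
  [-0.0108, -0.0166, -0.0019, -0.85, 2.79, 1.69, 0.028],
  [-0.0111, -0.0165, -0.0021, -0.85, 2.79, 1.69, 0.028],
  [-0.0114, -0.0164, -0.0023, -0.85, 2.79, 1.69, 0.028],
  [-0.0117, -0.0163, -0.0025, -0.85, 2.79, 1.69, 0.028],
  [-0.0119, -0.0162, -0.0026, -0.85, 2.79, 1.69, 0.028],
  [-0.0122, -0.0161, -0.0028, -0.85, 2.79, 1.69, 0.028],
  [-0.0125, -0.0159, -0.0029, -0.85, 2.79, 1.69, 0.028],
])

```text
time_s: 7.95
ee_pos: [585.1, 58.2, 378.9]
ee_rot: [0.116, 0.986, 0.09, -0.085]
contact_force: [0.9, -0.3, 0.3]
gripper_width: 33.9
grasp_force: 30.0
```

>>> arm_command([
  [-0.0128, -0.0158, -0.003, -0.85, 2.79, 1.69, 0.028],
  [-0.013, -0.0157, -0.0031, -0.85, 2.79, 1.69, 0.028],
  [-0.0133, -0.0155, -0.0033, -0.85, 2.79, 1.69, 0.028],
  [-0.0136, -0.0154, -0.0034, -0.85, 2.79, 1.69, 0.028],
  [-0.014, -0.0152, -0.0036, -0.85, 2.79, 1.69, 0.028],
  [-0.0143, -0.0151, -0.0037, -0.85, 2.79, 1.69, 0.028],
  [-0.0146, -0.0149, -0.0039, -0.85, 2.79, 1.69, 0.028],
  [-0.0149, -0.0147, -0.0041, -0.85, 2.79, 1.69, 0.028],
  [-0.0152, -0.0145, -0.0044, -0.85, 2.79, 1.69, 0.028],
  [-0.0155, -0.0143, -0.0047, -0.85, 2.79, 1.69, 0.028],
])

```text
time_s: 8.78
ee_pos: [660.5, -129.9, 326.1]
ee_rot: [0.239, 0.899, 0.173, -0.322]
contact_force: [0.4, -0.4, -0.4]
gripper_width: 33.9
grasp_force: 30.0
```

>>> arm_command([
  [-0.0158, -0.014, -0.005, -0.85, 2.79, 1.69, 0.028],
  [-0.016, -0.0138, -0.0053, -0.85, 2.79, 1.69, 0.028],
  [-0.0162, -0.0135, -0.0057, -0.85, 2.79, 1.69, 0.028],
  [-0.0164, -0.0132, -0.0061, -0.85, 2.79, 1.69, 0.028],
  [-0.0166, -0.0129, -0.0065, -0.85, 2.79, 1.69, 0.028],
  [-0.0167, -0.0125, -0.007, -0.85, 2.79, 1.69, 0.028],
  [-0.0167, -0.0122, -0.0075, -0.85, 2.79, 1.69, 0.028],
  [-0.0167, -0.0118, -0.008, -0.85, 2.79, 1.69, 0.028],
  [-0.0166, -0.0115, -0.0085, -0.85, 2.79, 1.69, 0.028],
  [-0.0164, -0.0111, -0.009, -0.85, 2.79, 1.69, 0.028],
])

```text
time_s: 9.62
ee_pos: [696.1, -315.4, 216.6]
ee_rot: [0.342, 0.736, 0.242, -0.532]
contact_force: [1.2, 0.3, 0.0]
gripper_width: 33.8
grasp_force: 30.0
```

>>> arm_command([
  [0, 0, 0, 0, 0, 0, 0.028],
  [0, 0, 0, 0, 0, 0, 0.028],
  [0, 0, 0, 0, 0, 0, 0.028],
])

```text
time_s: 9.87
ee_pos: [696.3, -314.0, 217.5]
ee_rot: [0.341, 0.737, 0.242, -0.53]
contact_force: [1.3, -0.2, 0.5]
gripper_width: 33.8
grasp_force: 30.0
```

Run:
```python
from h import *
s,M,p,g=st();n,f=np.load('nf.npy');F=M@f;print('n',(M@n).round(3),'f',F.round(3),'label',(g+27*F).round(1))
E=[camera('side'),camera('top')];a=[]
for c in E:
    u,v=map(int,proj(c,g+20*F));print(u,v);a.append(cv2.resize(c['frame'][v-30:v+30,u-30:u+30],(400,400),interpolation=cv2.INTER_CUBIC))
cv2.imwrite('pics/s5.png',np.hstack(a)[:,:,::-1])
```

```text
t 9.87 q [-0.561  1.2    0.604  0.493  2.509 -1.058] tcp [ 696.3 -314.   217.5] g [ 590.1 -190.4  162.4] w 33.8 F [ 1.3 -0.2  0.5] gf 30.0
[[-0.205, 0.76, -0.617], [0.247, 0.65, 0.719], [0.947, -0.005, -0.32]]
n [0.004 0.    1.   ] f [ 0.643 -0.765 -0.002] label [ 607.5 -211.1  162.3]
347 161
377 196
```

View pics/s5.png

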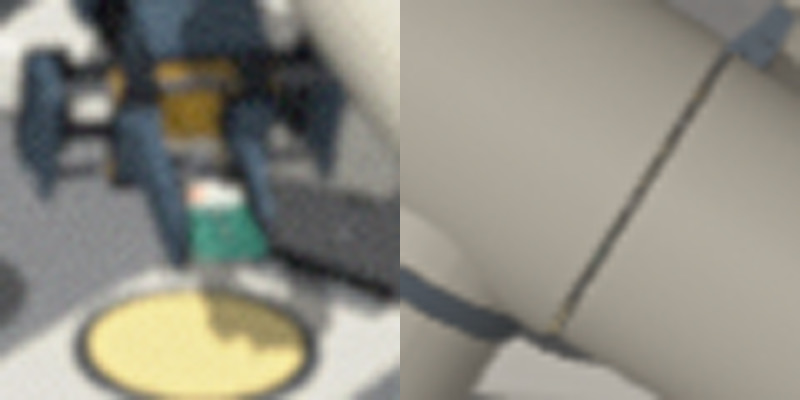

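The side view shows the white patch with its orange mark, facing up, at crop (215,195) between the fingers. It sits above the far side of the disc, and the slide is otherwise clear. The top view is blocked by the arm. I'll check the notch corner by its pixel colours, since no picture views are left.

Run:
```python
from h import *
s,M,p,g=st();n,f=np.load('nf.npy');N=M@n;F=M@f;Y=np.cross(N,F);c=camera('side');fr=c['frame'].astype(np.float32)
for o in (0,-6):
  ctr=g-2*F
  for x in (42,38,34,30,26,22,18,12,6):
    r=[]
    for y in (15,12,8,4,0,-4,-8,-12,-15):
        u,v=proj(c,ctr+(x+o)*F+y*Y+2.5*N);r.append(tuple(int(t) for t in cv2.getRectSubPix(fr,(1,1),(u,v))[0,0]))
    print(x+o,r)
  break
h=cv2.cvtColor(c['frame'],cv2.COLOR_RGB2HSV);u,v=map(int,proj(c,g));
for y in range(v-12,v+12):print(y,[''.join('W' if a[2]>165 and a[1]<60 else 'G' if 65<a[0]<95 and a[1]>60 else 'o' if (a[0]<18 and a[1]>35 and a[2]>130) else '.' for a in h[y,u-14:u+16])][0])
print(u,v,[np.round(proj(c,g-2*F+x*F+y*Y+2.5*N),1).tolist() for x,y in((38,17),(38,-17),(-38,-17),(-38,17))])
```

```text
t 9.97 q [-0.561  1.199  0.604  0.493  2.509 -1.057] tcp [ 696.5 -313.6  218.4] g [ 590.3 -190.1  163.1] w 33.7 F [ 0.4 -0.1  0.2] gf 30.0
[[-0.205, 0.759, -0.617], [0.247, 0.651, 0.718], [0.947, -0.005, -0.321]]
42 [(80, 94, 108), (90, 96, 102), (136, 133, 127), (181, 171, 160), (191, 181, 169), (190, 184, 175), (174, 172, 168), (140, 140, 134), (113, 114, 109)]
38 [(81, 94, 107), (101, 105, 110), (157, 149, 140), (201, 184, 169), (213, 196, 180), (212, 204, 193), (196, 195, 189), (161, 162, 154), (137, 139, 132)]
34 [(83, 96, 107), (110, 111, 114), (173, 162, 150), (219, 195, 175), (232, 211, 192), (234, 227, 215), (217, 216, 210), (185, 185, 177), (162, 166, 157)]
30 [(83, 96, 106), (114, 113, 113), (180, 166, 151), (225, 197, 175), (232, 214, 194), (231, 227, 215), (219, 221, 212), (197, 201, 191), (178, 184, 174)]
26 [(85, 98, 107), (113, 112, 111), (180, 166, 149), (221, 198, 175), (229, 215, 196), (227, 227, 215), (219, 224, 214), (204, 213, 201), (188, 196, 184)]
22 [(86, 99, 108), (112, 116, 114), (169, 166, 150), (201, 195, 176), (208, 208, 193), (205, 214, 202), (202, 214,
[... 712 characters left out ...]
7 ..............................
158 ...........WWWWW..............
159 ...........WWWWWWW............
160 ...........WWWWWWWW...........
161 ............WWWWWWW.G.........
162 ................GGGGG.........
163 ...........GGGGGGGGGGG........
164 ...........GGGGGGGGGGG........
165 ...........GGGGGGGGGGGG.......
166 ...........GGGGGGGGGGGG.......
167 ...........GGGGGGGGGGGG.......
168 ............GGGGGGGGGGGG......
169 .............GGGGGGGGGG.......
170 ..............................
171 ....WWW.......................
172 ..WWWWWWWWWW.......WWWWW......
173 WWWWWWWWWWWWW......WWWWWW.....
174 WWWWWWWWWWWWW........WWWWW....
348 163 [[341.9, 158.9], [351.3, 158.2], [356.1, 168.0], [346.3, 168.7]]
```

The white patch narrows at its far right corner (row 158, image right, the -y side), so the notch is where it should be with the label up. The slide is level, with the patch about 88 mm above the disc and within 2 mm of its middle. I'm handing in.

```bash
python3 -c "
from rig import *
print(job_done())"
```

```text
the job is handed in; nothing more can be done
None
```

I handed the job in with the middle slide held still in the fingers: level, label up, and its frosted patch about 88 mm above the lit disc and within about 2 mm of its middle. The other two slides were still upright in their slots when I checked after lifting.

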